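# Refill the pillar dispenser from its loading tray

## Task

Refill the stand-off pillar dispenser: draw the loading tray right out of its dust sleeve by the ball knob, let go of it on the bench, and take it again by the black grip strip along its back. Keep it level, turn it until its lip lies along the dispenser's slot on the sloping side of the hopper, and tip it so that all three pillars roll in and lie level, one above another, in the narrow slot. Then stand the empty tray upright on the open bench, and leave the circuit board, heat sink and loupe where they are.

Things in the scene. Friction and masses are not known exactly. Their poses are not given: they have to be found in the camera images.
- sleeve: grey sheet-metal dust sleeve fixed to the bench, 116 mm long (x), 83 wide (y; 110 with screw flanges), 61 high; inside 78 wide, 58 high, no floor. Origin on the bench under its middle. Its mouth at x = -56 mm looks along its own -x; the +x end is closed. The tray slides out along -x and is clear after 110 mm of travel
- tray: aluminium loading tray, 0.22 kg, 104 mm long (x), 68 wide (y), 54 high. Origin mid-underside; knob at -x, grip strip at y = -30 mm, pouring lip at y = +33. Floor 2.5 thick, level for y = -28 to 8, then rising at 15 degrees to the lip; end walls 20 high. Held level it keeps the pillars; tipped front down by 30 to 45 degrees they roll out over the lip
- tray_grip (a point): centre of the black ribbed grip strip along the tray's back, 41 mm above the tray's underside; axes as the tray's. Strip 64 mm long (x), 10 thick (y), 26 high; grip it across its thickness. It is under the sleeve's roof until the tray is drawn out. The pillars lie in front of it, up to 13 mm above the tray's underside
- tray_knob (a point): centre of the black ball knob, 16 mm diameter, at tray (-93, -4, 30) mm on a 6 mm rod; axes as the tray's. At the start it stands about 37 mm outside the sleeve's mouth. The tray swivels about the ball, so the knob serves only for dragging it along the bench
- tray_lip (a point): middle of the upper edge of the tray's pouring lip, at tray (0, 33.5, 9.5) mm; axes as the tray's; the lip runs along x, 104 mm
- pillar0_center (a point): polished aluminium pillar, plain round rod 10 mm diameter, 90 mm long, 20 g; the point is its centre, x runs along it. Three alike lie side by side along the tray's x in the tray, free to roll
- pillar1_center (a point): another pillar, the same
- pillar2_center (a point): another pillar, the same
- dispenser: gravity dispenser of smooth aluminium sheet on a fixed base plate 150 x 112 mm. Origin on the bench under the slot's middle, x along the slot. Slot 14 mm wide (y -7 to 7), 111 long, from its floor at z = 12 to its mouth at z = 50. Catch plate on the -y side (y -10 to -7) up to z = 103; on the +y side a 45 degree hopper slope up to a rim at y = 40, z = 83; hopper end plates at x = +-57, up to z = 82
- slot (a point): middle of the slot's mouth, 50 mm above the bench; axes as the dispenser's. The tray is tipped from the +y side, its lip parallel to the slot and pointing to -y (tray x opposite to dispenser x)
- board_main: green circuit board 75 x 105 x 16 mm, a bystander; origin at the centre of its underside
- heat_sink: black finned heat sink 45 x 45 x 23 mm, a bystander; origin at the centre of its underside
- loupe: black eye loupe, 41 mm diameter, 36 mm high, a bystander; origin at the centre of its underside
There are look-alikes about, which are no part of the job. Leave any blue look-alike of the sleeve alone.

How it is judged:
On the way, in this order (a step that is already met when the one before it is completed fails the run):
1. the tray is drawn right out of the sleeve and stands on the bench, let go (x of tray_grip in the frame of sleeve below -0.106 m and height (world z) of tray_grip below 0.047 m and angle between tray_grip's own z axis and vertical below 0.1 rad and contact force between the fingers and tray below 0.1 N), for 0.2 s.
2. the tray is tipped (more than 0.3 rad) with its lip over the hopper (lip's middle within 60 mm of the slot's, seen from above) (angle between tray_grip's own z axis and vertical above 0.3 rad and height (world z) of tray_lip above 0.05 m and horizontal distance between tray_lip and slot below 0.06 m), for 0.1 s.
At the end, for the whole second after the job is handed in: All three pillars in the slot: centres 10-47 mm above the bench, within 7 mm of its mid-plane, 14 mm of its middle lengthways and 0.2 rad of its direction. Tray upright on the bench (grip centre 36-47 mm high, tilt under 0.1 rad), right out of the sleeve (no part inside) (x of pillar0_center in the frame of dispenser between -0.014 and 0.014 m and y of pillar0_center in the frame of dispenser between -0.007 and 0.007 m and z of pillar0_center in the frame of dispenser between 0.01 and 0.047 m and angle between the x axis of each of pillar0_center, pillar1_center, pillar2_center and the x axis of dispenser, either way round below 0.2 rad and x of pillar1_center in the frame of dispenser between -0.014 and 0.014 m and y of pillar1_center in the frame of dispenser between -0.007 and 0.007 m and z of pillar1_center in the frame of dispenser between 0.01 and 0.047 m and x of pillar2_center in the frame of dispenser between -0.014 and 0.014 m and y of pillar2_center in the frame of dispenser between -0.007 and 0.007 m and z of pillar2_center in the frame of dispenser between 0.01 and 0.047 m and (x of tray_grip in the frame of sleeve below -0.106 m or x of tray_grip in the frame of sleeve above 0.06 m or y of tray_grip in the frame of sleeve above 0.05 m or y of tray_grip in the frame of sleeve below -0.05 m) and height (world z) of tray_grip between 0.036 and 0.047 m and angle between tray_grip's own z axis and vertical below 0.1 rad); the robot touches nothing.
It fails at once if the circuit board is pushed more than 20 mm (distance of board_main from where it was at the start of the episode above 0.02 m).
It fails at once if the heat sink is pushed more than 20 mm (distance of heat_sink from where it was at the start of the episode above 0.02 m).
It fails at once if the loupe is pushed more than 20 mm (distance of loupe from where it was at the start of the episode above 0.02 m).
It also fails if it takes over 61 s, if anything falls off the work surface, if the arm or the gripper's body presses on something with over 40 N, if the wrist force passes 120 N, or if a joint passes its speed limit or range.

## Robot

A 7-joint arm with a two-finger parallel gripper is mounted at the origin on a cart in front of the work surface, level with it; the furniture and walls round the work are solid. World frame = base frame: x ahead of the robot, y to its left, z up, the work surface at z = 0. Lengths are in m, angles in rad, forces in N, time in s.
With the tool pointing down it reaches from about 0.425 to 0.825 m from the base axis. Payload 3.6 kg.
Tool frame: the origin (TCP) lies at the very end of the fingers, on their centre line; the grasp point (between the pads) lies 19 mm behind it; z points along the fingers, y is the line along which they close (so a half turn about z gives the same grasp; the last joint's range is limited). The gripper opens to 85 mm and grips with 20 to 120 N. Pads are 22 mm wide; open, the fingers measure 114 mm over their backs; the gripper's body (76 mm by 85 mm) begins 54 mm behind the grasp point. The pads swing forward as they close: fully open they stand 13 mm farther back than shut.
Start: joints at [1.246, 0.615, -0.013, 1.423, 0.008, 1.103, -0.04], TCP at [0.191, -0.621, 0.231] pointing down, gripper open.
Joint ranges: [-3.12, 3.12], [-0.3, 2.06], [-1.34, 1.32], [0.26, 2.42], [-1.36, 4.5], [0.01, 1.98], [-2.84, 2.84]. Speed limits (rad/s): [2.79, 2.79, 3.14, 3.14, 3.14, 3.14, 3.14].

## Interface

Orientations are given as a unit quaternion [w, x, y, z].
In Python, from plant import r gives the robot as it stands. Calls block until the motion is done:
- r.goto(position, orientation): joint-space move of the TCP to a pose.
- r.movel(position, rate=0.15, rot=None, threshold=None): straight line of the TCP; rot=None keeps the orientation; rate is the mean speed in m/s. With threshold (N) it stops when the force on the tool has changed by that much, and returns True; else False.
- r.move_joints(angles): joint-space move.
- r.move_gripper(opening): opening from 0.0 (shut) to 1.0 (fully open); the grip force is fixed at half the most; returns when the fingers have stopped.
- r.pause(seconds).
- r.solve_ik(position, orientation): joint angles nearest the present ones, or None.
- r.sense(): the state.
- r.read_camera(name): name is "scene" or "side" or "wrist"; returns a dict with "img" (384x512x3 uint8, red, green, blue), "K" (3x3 intrinsics, pixels), "world_from_camera" (4x4, takes a point from camera to world coordinates); the wrist camera has in their place "T_tool_cam" (4x4, takes a point from camera to tool coordinates, whose origin is the TCP and whose axes are the flange's). Camera axes: x right, y down, z forward; pixel columns grow to the right and rows downward; lengths in m; the calibration is good to about 2 mm. The wrist camera is an equidistant fisheye: a pixel r from the principal point sees the ray r / f radians off the axis. A picture is of the moment at which its call begins: read the wrist's pose just before it. There is no depth.
A pose or a line that the arm cannot do raises r.MotionError and nothing moves.
- r.job_done(): hands the job in; it is judged then, once.
Trained networks look in a picture, given as the dict that the camera call returned (one of the last four; its "shot" number tells which), for a name from the list of things; names that differ only in an ending like _2 or _b are one class to them, and where a whole thing is asked for, a point or a joint stands for the part that bears it (a point fixed in the world has none). Each returns a list of dicts, best first, with "p" (0 to 1); they miss things now and then, are a little off and sometimes report something else, mostly with a low value. They report only what shows in the picture. A call takes as long as a camera call. They do not tell look-alikes from the thing itself.
- r.outline_of(thing, picture): "pixels" (384x512 bool, what is visible of it) and "bbox" ([left, top, right, bottom] in pixels, round what is visible of it).
The state is a dict: "time_s": time; "joint_positions": joint angles; "joint_velocities": joint speeds; "tau": joint torques, N m; "ee_pos": TCP position; "ee_rot": TCP orientation; "ft_force": force on the tool from outside, world axes, zero at the start; "moment": the same for the moment, N m; "grip_width": opening from 0.0 (shut) to 1.0 (fully open); "finger_force": force on a finger pad.
Only numpy, scipy, OpenCV 4.12 (cv2) and the standard library are available. Lean on these libraries where they do the work, as an engineer would, in place of code of your own. Each camera call takes 0.05 s, during which the arm holds its last target. There are 200 camera calls.

## Working session

There is one attempt and no reset: what is moved stays moved. The work goes in short steps, each a Python script; the robot and the scene stay as the last script left them, time stands still between calls to the robot, and variables do not carry over. Pictures are saved under pics/ and viewed, at most 11 in all, crops included, and the job is handed in when it is done.

```bash
ls; mkdir -p pics; python3 - <<'E'
from plant import r
import cv2,numpy as np,pickle
ims=[]
for n in ["scene","side"]:
    d=r.read_camera(n); ims.append(d["img"]); cv2.imwrite(f"pics/{n}0.png",d["img"][:,:,::-1])
    print(n,d["K"].tolist(),np.round(d["world_from_camera"],4).tolist())
    for t in ["sleeve","tray","tray_knob","tray_grip","dispenser","board_main","heat_sink","loupe"]:
        print(t,[(round(o["p"],2),o["bbox"]) for o in r.outline_of(t,d)])
    pickle.dump(d,open(f"pics/{n}0.pkl","wb"))
cv2.imwrite("pics/both.png",cv2.resize(np.vstack(ims),(512,768))[:,:,::-1])
print(r.sense())
E
```

```text
pics
scene [[461.03228544819603, 0.0, 258.41819212682395], [0.0, 461.03228544819603, 185.858684951613], [0.0, 0.0, 1.0]] [[0.5287, -0.4584, 0.7143, -0.7739], [-0.8488, -0.2793, 0.449, -0.7565], [-0.0063, -0.8437, -0.5368, 1.0115], [0.0, 0.0, 0.0, 1.0]]
sleeve [(0.83, [136.1, 150.9, 170.0, 182.4]), (0.75, [174.1, 163.1, 190.3, 180.6])]
tray []
tray_knob []
tray_grip []
dispenser [(0.89, [285.2, 195.1, 335.2, 236.2])]
board_main [(0.72, [354.9, 232.9, 384.1, 248.0])]
heat_sink [(0.41, [282.9, 181.7, 295.8, 188.3])]
loupe []
side [[349.6578084499734, 0.0, 249.76641166892074], [0.0, 349.6578084499734, 202.11681608551615], [0.0, 0.0, 1.0]] [[0.9873, -0.092, 0.1294, 0.3719], [-0.1588, -0.5785, 0.8001, -0.8348], [0.0013, -0.8105, -0.5858, 0.7313], [0.0, 0.0, 0.0, 1.0]]
sleeve [(0.8, [196.4, 136.1, 225.9, 166.8]), (0.64, [208.5, 157.4, 237.5, 190.0]), (0.43, [209.2, 249.7, 273.4, 309.4])]
tray [(0.55, [210.8, 174.5, 232.1, 189.8])]
tray_knob [(0.66, [215.2, 179.3, 231.1, 188.3])]
tray_grip [(0.65, [213.9, 175.3, 237.9, 188.4])]
dispenser [(0.7, [210.5, 247.9, 278.0, 309.1])]
board_main [(0.8
[... 184 characters left out ...]
0.61488628, -0.01260232,  1.42340224,  0.00812183,
        1.10337739, -0.04042554]), 'joint_velocities': array([ 4.33949807e-05,  2.03843244e-03,  1.44871316e-03, -7.68154886e-04,
        3.47791533e-04,  3.75526865e-04, -9.89545913e-04]), 'tau': array([ 6.23486831e-04, -4.69096398e+01,  2.59020980e-01, -1.71341461e+01,
        1.00144840e-02,  1.65309106e-03, -1.81481710e-06]), 'ee_pos': array([ 0.19135042, -0.62117314,  0.23130539]), 'ee_rot': array([-1.28558843e-05,  9.88858928e-01,  1.48855701e-01,  7.29427623e-06]), 'ft_force': array([-0.06053701,  0.44081615, -0.25459207]), 'moment': array([ 0.01633024, -0.01086524,  0.03645665]), 'finger_force': 0.0, 'grip_width': 0.9974834708601327}
```

View pics/scene0.png

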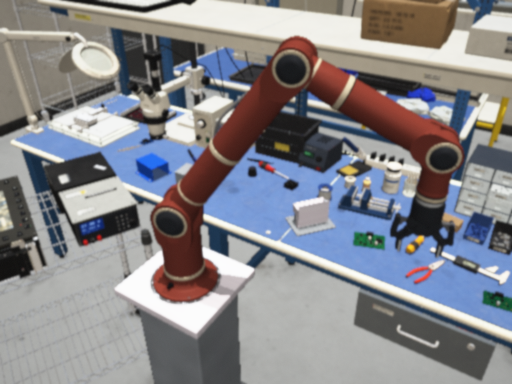

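View pics/side0.png

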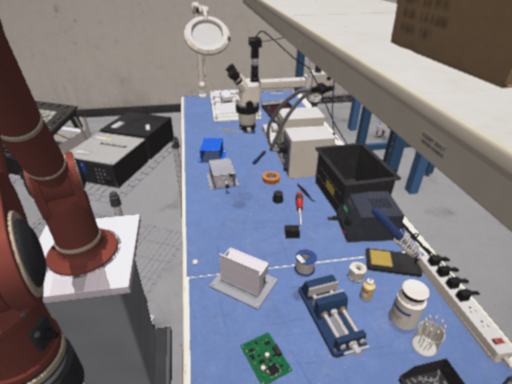

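Scene: the arm hides part of the view. Blue box look-alike is at (152,166) and the grey sleeve at about (182,172), behind the arm. Side: what could be taken for the sleeve is the blue box (211,150), the grey box with knob (222,173), and the dispenser (243,278). I choose the grey one. Heat sink is at (292,231), loupe at (278,197) and board at (265,358). I'll check the choice in a wrist close-up.

```bash
cat > h.py <<'E'
from plant import r
import numpy as np,cv2,pickle
from scipy.spatial.transform import Rotation as R
def q(Rm): 
    x=R.from_matrix(Rm).as_quat(); return [x[3],x[0],x[1],x[2]]
def mat(w): return R.from_quat([w[1],w[2],w[3],w[0]]).as_matrix()
def down(yaw): # tool z down, tool y axis at angle yaw in world
    y=np.array([np.cos(yaw),np.sin(yaw),0]);z=np.array([0,0,-1.]);return np.column_stack([np.cross(y,z),y,z])
def ray(d,uv,T):
    K=d["K"];p=np.array([(uv[0]-K[0][2])/K[0][0],(uv[1]-K[1][2])/K[1][1]])
    if "T_tool_cam" in d:
        th=np.hypot(*p); v=np.array([*(p/max(th,1e-9)*np.sin(th)),np.cos(th)])
    else: v=np.array([*p,1.])
    return T[:3,3],T[:3,:3]@v
def onplane(d,uv,z=0,T=None):
    T=d["world_from_camera"] if T is None else T
    o,v=ray(d,uv,np.array(T)); return o+v*(z-o[2])/v[2]
def wrist():
    s=r.sense();T=np.eye(4);T[:3,:3]=mat(s["ee_rot"]);T[:3,3]=s["ee_pos"]
    d=r.read_camera("wrist"); return d,T@np.array(d["T_tool_cam"])
def proj(d,P,T):
    p=np.linalg.inv(T)@np.append(P,1); rr=np.hypot(p[0],p[1])
    if "T_tool_cam" in d: th=np.arctan2(rr,p[2]);m=p[:2]/rr*th
    else: m=p[:2]/p[2]
    return np.array([d["K"][0][0]*m[0]+d["K"][0][2],d["K"][1][1]*m[1]+d["K"][1][2]])
E
python3 - <<'E'
from h import *
d=pickle.load(open("pics/side0.pkl","rb"))
for n,u,z in [("sleevetop",(222,163),.061),("knob",(227,185),.03),("disp",(243,290),0),("sink",(293,237),0),("loupe",(277,201),0),("board",(266,360),0),("blue",(211,157),0.03),("deskedge",(190,330),0),("spool",(305,270),0),("vise",(310,285),0.05),("reel",(271,178),0),("blackcube",(292,231),0),("driver",(299,205),0)]:
    print(n,onplane(d,u,z).round(3))
T=None
x,y=onplane(d,(222,175),0.03)[:2]
a=np.arctan2(y,x);rr=min(np.hypot(x,y),.6)
print(x,y)
for dx,dy in [(0,-.12),(0.05,-.15),(0.0,-0.2)]:
    p=[x+dx,y+dy,.3]; print(p,np.hypot(*p[:2]),[r.solve_ik(p,q(down(w))) for w in (0,np.pi)])
E
```

```text
sleevetop [0.455 0.353 0.061]
knob [0.461 0.242 0.03 ]
disp [ 0.453 -0.226  0.   ]
sink [ 0.638 -0.042  0.   ]
loupe [0.631 0.155 0.   ]
board [ 0.475 -0.426  0.   ]
blue [0.418 0.465 0.03 ]
deskedge [ 0.311 -0.325  0.   ]
spool [ 0.635 -0.183  0.   ]
vise [ 0.615 -0.278  0.05 ]
reel [0.642 0.311 0.   ]
blackcube [ 0.642 -0.013  0.   ]
driver [0.702 0.119 0.   ]
0.44989027885937494 0.31491365082301337
[np.float64(0.44989027885937494), np.float64(0.19491365082301337), 0.3] 0.4902984746960995 [array([ 0.24811197,  0.45786376, -1.04154409,  1.74490002,  0.42423705,
        1.18619868, -0.91271341]), array([ 0.29660439,  0.49919105, -1.14556423,  1.74383272,  0.48333618,
        1.21781144,  2.16412253])]
[np.float64(0.4998902788593749), np.float64(0.16491365082301337), 0.3] 0.5263903524247746 [array([ 0.22385682,  0.47867367, -0.89753802,  1.65616813,  0.3965842 ,
        1.20055438, -0.76530341]), array([ 0.33955687,  0.57033372, -1.146793  ,  1.65328512,  0.54021278,
        1.27581131,  2.22996943])]
[np.float64(0.44989027885937494), np.float64(0.11491365082301336), 0.3] 0.46433437322433885 [array([ 0.32048459,  0.34665803, -0.84030761,  1.8095722 ,  0.28611933,
        1.11217841, -0.61877167]), array([ 0.49103718,  0.4449136 , -1.14456629,  1.80586356,  0.43816073,
        1.17745417,  2.35022314])]
```

```bash
python3 - <<'E'
from h import *
r.move_joints([-0.35,.4,0,1.75,0,.99,-.35])
s=r.sense();print(s["ee_pos"],s["ee_rot"])
r.goto([.45,.17,.3],q(down(0)))
s=r.sense();print(s["time_s"],s["ee_pos"],s["joint_positions"].round(2))
d,T=wrist();pickle.dump((d,T),open("pics/w1.pkl","wb"))
for t in ["sleeve","tray","tray_knob","tray_grip","loupe","heat_sink","dispenser"]:
    print(t,[(round(o["p"],2),o["bbox"]) for o in r.outline_of(t,d)])
cv2.imwrite("pics/w1.png",d["img"][:,:,::-1]); print(d["K"], T.round(3))
E
```

```text
[0.5022723  0.1588454  0.25264458] [5.76395684e-04 7.07808341e-01 7.06404051e-01 5.80133707e-04]
4.2333 [0.45017924 0.16985623 0.30103137] [-0.4   0.28 -0.01  1.79  0.    1.07 -0.41]
sleeve [(0.85, [211.6, 0.0, 292.8, 86.3])]
tray [(0.59, [253.9, 84.8, 265.0, 115.8]), (0.34, [221.2, 307.6, 275.6, 328.2])]
tray_knob [(0.59, [211.0, 0.8, 292.2, 88.0]), (0.58, [252.7, 86.9, 264.1, 112.2]), (0.18, [222.6, 307.9, 275.1, 333.1])]
tray_grip [(0.77, [249.1, 82.0, 264.8, 111.9])]
loupe [(0.71, [355.5, 152.5, 383.1, 178.5])]
heat_sink []
dispenser [(0.75, [221.1, 306.4, 277.4, 328.6])]
[[297.31863964   0.         250.82597221]
 [  0.         297.31863964 192.09749558]
 [  0.           0.           1.        ]] [[ 1.    -0.     0.003  0.448]
 [ 0.    -0.956 -0.294  0.246]
 [ 0.003  0.294 -0.956  0.443]
 [ 0.     0.     0.     1.   ]]
```

View pics/w1.png

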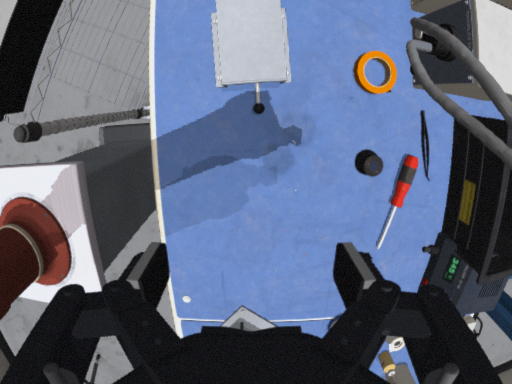

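The picture confirms it: grey sleeve at (250,45), mouth facing down-image, black knob at (259,108) and loupe at (370,163). The dispenser's corner shows at (245,318).

```bash
python3 - <<'E'
from h import *
d,T=pickle.load(open("pics/w1.pkl","rb"))
for n,u,z in [("knob",(259,108),.03),("flL",(216,86.5),0),("flR",(290,82),0),("loupe",(370,163),.018),("rod root",(257.5,84),.03),("topL",(218,30),.061),("topL2",(219,5),.061),("topR",(286.5,35),.061),("topR2",(283,5),.061)]:
    print(n,onplane(d,u,z,T).round(4))
# crop to check
c=cv2.resize(d["img"][0:130,190:320],(780,780))[:600]
cv2.imwrite("pics/c1.png",c[:,:,::-1])
k=onplane(d,(259,108),.03,T)
r.goto([k[0],k[1]-.05,.12],q(down(0)))
d,T=wrist();pickle.dump((d,T),open("pics/w2.pkl","wb"))
o=r.outline_of("tray_knob",d);print([(x["p"],x["bbox"]) for x in o])
cv2.imwrite("pics/w2.png",d["img"][:,:,::-1])
print("exp",proj(d,k,T),r.sense()["time_s"])
E
```

```text
knob [0.4609 0.2394 0.03  ]
flL [0.3987 0.2717 0.    ]
flR [0.5073 0.2787 0.    ]
loupe [0.6332 0.1619 0.018 ]
rod root [0.4587 0.2728 0.03  ]
topL [0.408  0.3428 0.061 ]
topL2 [0.4089 0.3779 0.061 ]
topR [0.4947 0.3363 0.061 ]
topR2 [0.4906 0.3781 0.061 ]
[(0.71, [240.9, 95.8, 259.0, 145.4])]
exp [250.87042055 136.69200585] 5.4917
```

View pics/w2.png

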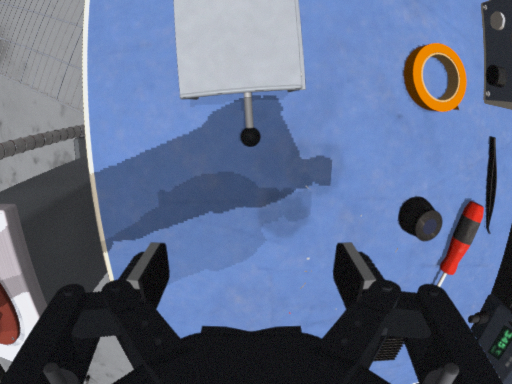

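Knob at (250,137), exactly where the first fix predicted, and the loupe at (420,218). The axis is tilted by about 3.7°. Now I'll grip and drag.

```bash
python3 - <<'E'
from h import *
k=np.array([.461,.2394,.011]);a=np.array([.064,-.998,0])
o=q(down(.064))
r.goto(k+[0,0,.1],o)
print(r.movel(k,.12,threshold=15),r.sense()["ee_pos"])
r.move_gripper(0.0);s=r.sense();print(s["grip_width"],s["finger_force"])
r.movel(k+a*.135,.09)
s=r.sense();print(s["ee_pos"],s["grip_width"],s["ft_force"],s["time_s"])
r.move_gripper(.8);r.pause(.25);print(r.sense()["finger_force"])
p=r.sense()["ee_pos"]
r.movel(p+[0,0,.06],.2)
r.movel(p+[0,-0.03,.2],.25)
d,T=wrist();pickle.dump((d,T),open("pics/w3.pkl","wb"))
for t in ["tray","tray_knob","tray_grip","pillar0_center","dispenser"]:
    print(t,[(round(x["p"],2),x["bbox"]) for x in r.outline_of(t,d)])
cv2.imwrite("pics/w3.png",d["img"][:,:,::-1]);print(r.sense()["time_s"])
E
```

```text
False [0.46159632 0.2394452  0.01163105]
0.15104350447739687 58.387380838394165
[0.46959028 0.104393   0.01107583] 0.14212071540499802 [ 0.07601817 -1.82334638  3.95216306] 9.125
0.0
tray [(0.94, [219.1, 19.3, 286.4, 152.3])]
tray_knob [(0.92, [219.0, 21.1, 285.6, 152.4])]
tray_grip [(0.86, [219.6, 14.8, 286.4, 151.9])]
pillar0_center [(0.7, [262.9, 22.1, 274.1, 104.5])]
dispenser [(0.75, [183.1, 291.2, 269.5, 333.9])]
11.425
```

View pics/w3.png

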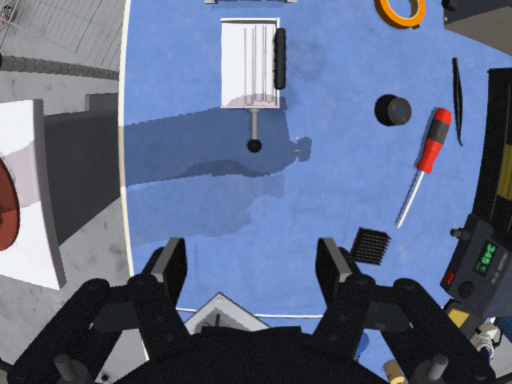

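The tray stands right out of the sleeve, with pillars at columns 245–275, the grip strip at (280,59) and the knob at (254,146). The heat sink is at (370,246). Next I'll look at the dispenser before re-gripping.

```bash
python3 - <<'E'
from h import *
d,T=pickle.load(open("pics/w3.pkl","rb"))
for n,u,z in [("knob",(254.5,146),.03),("stripTopfar",(281,29),.054),("stripTopnear",(281.5,87),.054),("rodroot",(253.5,108),.03),("cNL",(220.5,107.5),.01),("cFL",(222,20),.01),("sink",(371,245),.01)]:
    print(n,onplane(d,u,z,T).round(4))
r.goto([.45,-.36,.3],q(down(0)))
d,T=wrist();pickle.dump((d,T),open("pics/w4.pkl","wb"))
o=r.outline_of("dispenser",d);print([(round(x["p"],2),x["bbox"]) for x in o])
for t in ["board_main","heat_sink"]:print(t,[(round(x["p"],2),x["bbox"]) for x in r.outline_of(t,d)])
b=o[0]["bbox"];print(r.sense()["time_s"])
x0,y0=int(b[0])-15,int(b[1])-15
c=d["img"][y0:int(b[3])+15,x0:int(b[2])+15]
print(x0,y0,c.shape)
cv2.imwrite("pics/c4.png",cv2.resize(c,None,fx=4,fy=4,interpolation=cv2.INTER_CUBIC)[:600,:800,::-1])
E
```

```text
knob [0.4688 0.1042 0.03  ]
stripTopfar [0.4865 0.2285 0.054 ]
stripTopnear [0.4909 0.1689 0.054 ]
rodroot [0.465  0.1454 0.03  ]
cNL [0.4276 0.1436 0.01  ]
cFL [0.4228 0.2468 0.01  ]
sink [ 0.637  -0.0192  0.01  ]
[(0.63, [192.5, 1.0, 319.4, 107.8])]
board_main [(0.85, [235.4, 150.3, 297.0, 229.4])]
heat_sink []
13.2583
177 -14 (0, 157, 3)Traceback (most recent call last):
  File "<stdin>", line 13, in <module>
cv2.error: OpenCV(4.12.0) /io/opencv/modules/imgproc/src/resize.cpp:4208: error: (-215:Assertion failed) !ssize.empty() in function 'resize'
```

```bash
python3 - <<'E'
from h import *
d,T=pickle.load(open("pics/w4.pkl","rb"))
c=d["img"][0:140,180:335]
cv2.imwrite("pics/c4.png",cv2.resize(c,None,fx=4,fy=4,interpolation=cv2.INTER_CUBIC)[:,:,::-1])
print(T.round(3))
E
```

```text
[[ 1.     0.003  0.002  0.449]
 [ 0.004 -0.956 -0.293 -0.282]
 [ 0.001  0.293 -0.956  0.442]
 [ 0.     0.     0.     1.   ]]
```

View pics/c4.png

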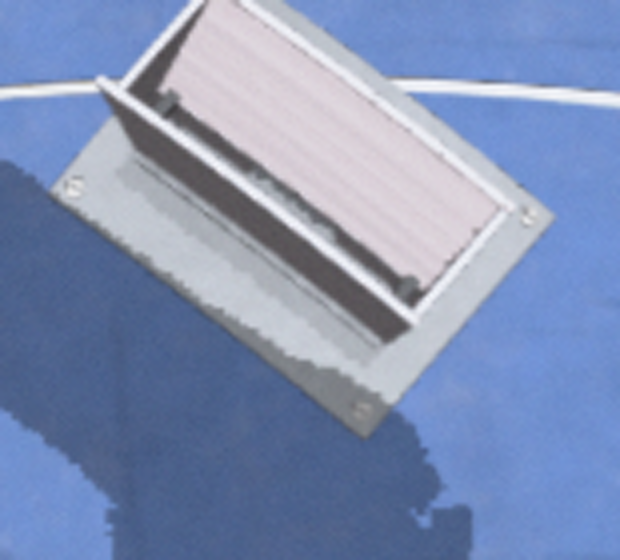

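The crop shows the hopper slope on the upper-right side, the catch plate on the lower-left with top edge (98,80)–(414,322), and slot end marks at (168,102) and (408,287). I'll fit the dispenser pose from these, then grasp the strip.

```bash
cat >> h.py <<'E'
def pose(p,Rm): 
    T=np.eye(4);T[:3,:3]=Rm;T[:3,3]=p;return T
def Rz(a): return R.from_euler('z',a).as_matrix()
def Rx(a): return R.from_euler('x',a).as_matrix()
TRAY0=pose([.4590,.1968,0],Rz(np.pi/2+.060))
GY=.060
# TCP 19 mm below grip centre (grip at tray (0,-30,41) mm)
TCP0=pose([*(TRAY0@[0,-.030,0,1])[:2],.0225],down(GY))
TT=np.linalg.inv(TRAY0)@TCP0   # tray->tool
E
python3 - <<'E'
from h import *
from scipy.optimize import least_squares
d,T=pickle.load(open("pics/w4.pkl","rb"))
cp=lambda u:np.array([180+(u[0]+.5)/4-.5,(u[1]+.5)/4-.5])
rows=[("cat-",(98,80),"c-",.103),("cat+",(414,322),"c+",.103)]
P=lambda u,z:onplane(d,cp(u),z,T)
for n,u,z in [("catL",(98,80),.103),("catR",(414,322),.103),("baseL",(52,190),.001),("baseB",(366,436),.001),("baseR",(553,216),.001),("rimR",(512,208),.083),("rimtop",(240,0),.083),("slotL",(168,102),.05),("slotR",(408,287),.05)]:
    print(n,P(u,z).round(4))
obs=[((98,80),(-1,-.0085,.103)),((414,322),(1,-.0085,.103)),((52,190),(-.075,None,.002)),((366,436),(.075,None,.002)),((553,216),(.075,'b',.002)),((512,208),(.057,.041,.083))]
def f(v):
    x,y,a,L,b=v;e=[]
    for u,(px,py,pz) in obs:
        px=px*L if abs(px)==1 else px
        py=b if py is None else b+.112 if py=='b' else py
        w=Rz(a)@[px,py,0]+[x,y,pz]; e+=list(proj(d,w,T)-cp(u))
    return e
s=least_squares(f,[.453,-.21,-.6,.057,-.056]);print(s.x.round(4),np.array(s.fun).round(1))
np.save("disp.npy",s.x[:3])
D=pose([s.x[0],s.x[1],0],Rz(s.x[2]))
def tcp(yl,zl,th):
    Rt=D[:3,:3]@Rz(np.pi)@Rx(-th); lip=(D@[0,yl,zl,1])[:3]
    return pose(lip-Rt@[0,.0335,.0095],Rt)@TT
print(TCP0[:3,3])
for a in [(.018,.105,0),(.018,.105,.3),(.018,.086,.75)]:
    M=tcp(*a);print(a,M[:3,3].round(3),M[:3,2].round(2),r.solve_ik(M[:3,3],q(M[:3,:3])))
E
```

```text
catL [ 0.3965 -0.1824  0.103 ]
catR [ 0.4857 -0.2547  0.103 ]
baseL [ 0.3639 -0.1949  0.001 ]
baseB [ 0.4794 -0.2893  0.001 ]
baseR [ 0.5482 -0.2035  0.001 ]
rimR [ 0.5172 -0.2165  0.083 ]
rimtop [ 0.4357 -0.1512  0.083 ]
slotL [ 0.4113 -0.1757  0.05  ]
slotR [ 0.4893 -0.2388  0.05  ]
[ 0.4464 -0.2118 -0.6844  0.0575 -0.0398] [ 0.1 -0.2 -0.1  0.  -0.6  0.1 -0.   0.6  1.4 -0.1 -0.6 -0.3]
[0.48894602 0.19859892 0.0225    ]
(0.018, 0.105, 0) [ 0.498 -0.149  0.118] [ 0.  0. -1.] [ 0.3797711   0.5712032  -0.1963656   1.92415898  0.17240002  0.66224901
  0.9639049 ]
(0.018, 0.105, 0.3) [ 0.494 -0.154  0.136] [ 0.19  0.23 -0.96] [ 0.69987052  0.55094927 -0.39618462  1.99305116 -0.15761132  0.54303083
  1.38503668]
(0.018, 0.086, 0.75) [ 0.482 -0.169  0.139] [ 0.43  0.53 -0.73] [ 1.15943299  0.72697189 -0.68730455  2.06281104 -0.66776921  0.52022445
  2.09934598]
```

```bash
cat >> h.py <<'E'
dx,dy,da=np.load("disp.npy"); D=pose([dx,dy,0],Rz(da))
def tcp(yl,zl,th):
    Rt=D[:3,:3]@Rz(np.pi)@Rx(-th); lip=(D@[0,yl,zl,1])[:3]
    return pose(lip-Rt@[0,.0335,.0095],Rt)@TT
E
python3 - <<'E'
from h import *
p=TCP0[:3,3];o=q(TCP0[:3,:3])
r.goto(p+[0,0,.12],o)
print(r.movel(p,.12,threshold=15),r.sense()["ee_pos"])
r.move_gripper(0.0);s=r.sense();print(s["grip_width"],s["finger_force"],s["ee_pos"])
r.movel(p+[0,0,.10],.1)
s=r.sense();print(s["grip_width"],s["ft_force"],s["moment"],s["time_s"])
M=tcp(.018,.112,0)
mid=(p+M[:3,3])/2;mid[2]=.125
r.movel(M[:3,3]+[0,0,.02],.13,rot=q(M[:3,:3]))
r.movel(M[:3,3],.1)
s=r.sense();print(s["ee_pos"]-M[:3,3],s["grip_width"],s["finger_force"],s["time_s"])
a,Ta=wrist();b=r.read_camera("side");pickle.dump((a,Ta,b),open("pics/h5.pkl","wb"))
sd=cv2.resize(b["img"][190:340,160:360],(600,450));cv2.imwrite("pics/h5.png",np.vstack([sd,np.zeros((2,600,3),np.uint8)])[:,:,::-1])
cv2.imwrite("pics/h5w.png",a["img"][:,:,::-1])
for n,pt in [("lip-",(-.052,.0335,.0095)),("lip+",(.052,.0335,.0095)),("knob",(-.093,-.004,.03))]:
    W=M@np.linalg.inv(TT)@[*pt,1]; print(n,proj(b,W[:3],np.array(b["world_from_camera"])),proj(a,W[:3],Ta))
E
```

```text
False [0.48947162 0.19884079 0.02310598]
0.10285395881727687 59.197978377342224 [0.48919729 0.19865648 0.02285465]
0.10753815333071119 [-0.94685392 -0.43504139 -3.45630565] [0.01010256 0.01112519 0.03027529] 18.2167
[-0.00040209  0.00027035 -0.00040544] 0.10352256137018329 58.47780883312225 21.3917
lip- [261.07380525 259.22146552] [157.99666047 306.5260726 ]
lip+ [225.75534792 244.72085015] [136.51286098 153.2435972 ]
knob [283.18070676 249.80781148] [213.39592387 371.09120337]
```

View pics/h5.png

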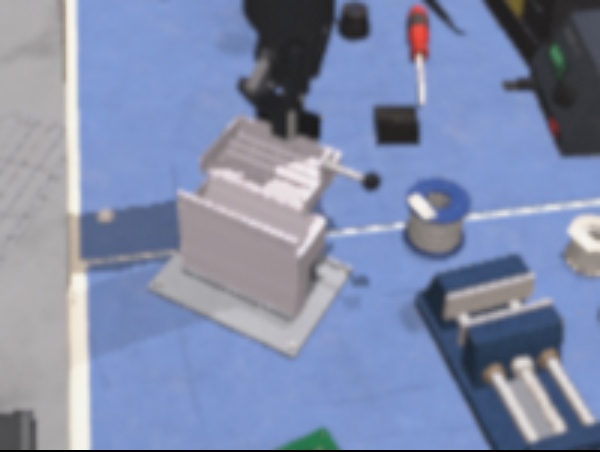

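View pics/h5w.png

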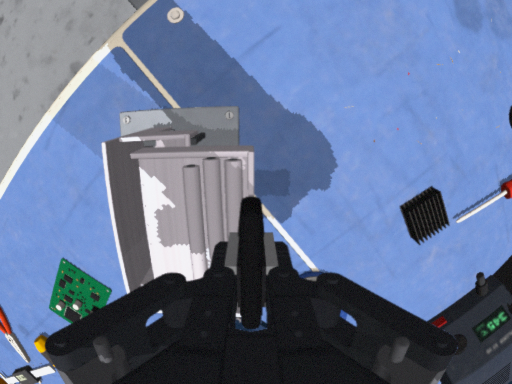

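Side: the tray is level over the hopper, with the knob at (371,180), where predicted. Wrist: the three pillars are in the tray and the lip is parallel to the catch plate. Now I'll pour.

```bash
python3 - <<'E'
from h import *
for th,z in [(.15,.106),(.28,.096),(.36,.09),(.45,.087),(.55,.086),(.65,.086),(.75,.086)]:
    M=tcp(.018,z,th); r.movel(M[:3,3],.04,rot=q(M[:3,:3]))
r.pause(.4)
s=r.sense();print(s["time_s"],s["ft_force"],s["grip_width"],s["joint_positions"].round(2))
for y,z,th in [(.024,.11,.45),(.05,.15,0)]:
    M=tcp(y,z,th); r.movel(M[:3,3],.08,rot=q(M[:3,:3]))
M=tcp(.17,.15,0); r.movel(M[:3,3],.15)
a,Ta=wrist();b=r.read_camera("side");pickle.dump((a,Ta,b),open("pics/h6.pkl","wb"))
print([(round(o["p"],2),o["bbox"]) for o in r.outline_of("pillar0_center",a)],[(round(o["p"],2),o["bbox"]) for o in r.outline_of("pillar0_center",b)])
c=np.hstack([cv2.resize(a["img"][:,0:300],(468,600)),cv2.resize(b["img"][200:330,190:260],(323,600))])
cv2.imwrite("pics/h6.png",c[:,:,::-1]);print(r.sense()["time_s"],r.sense()["ee_pos"],r.sense()["ft_force"])
E
```

```text
23.8833 [ 0.27446416 -0.39962323 -3.16202562] 0.10722907396987925 [ 1.38  0.92 -1.12  2.06  0.14  0.43  1.3 ]
[(0.51, [36.6, 148.2, 51.8, 224.0])] []
26.1417 [ 0.59359988 -0.03217962  0.16301622] [ 0.55860825 -0.46643617 -3.5399788 ]
```

View pics/h6.png

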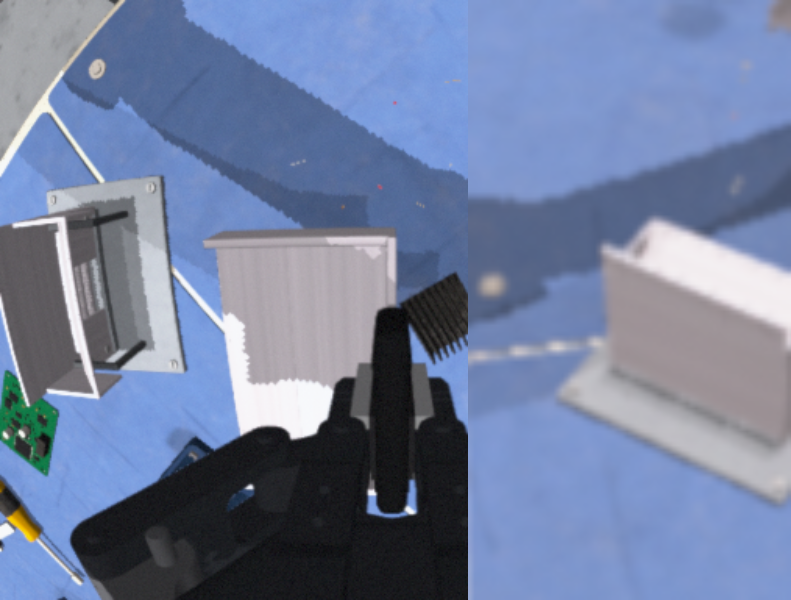

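The tray is empty: its floor is bare at crop (310,310). No pillars lie on the bench. I'll set the tray down between sleeve and dispenser, then check the slot from above.

```bash
python3 - <<'E'
from h import *
p=TCP0[:3,3]+[0,-.06,0];o=q(TCP0[:3,:3])
r.movel(p+[0,0,.12],.2,rot=o)
r.movel(p+[0,0,.015],.15)
print(r.movel(p+[0,0,-.001],.03,threshold=4),r.sense()["ee_pos"])
r.move_gripper(.8);s=r.sense();print(s["grip_width"],s["finger_force"])
r.movel(p+[0,0,.14],.2)
# look straight down on slot: camera over the slot
yw=da+np.pi/2
M=down(yw); c=np.load("disp.npy")
# put camera ~over slot: camera offset in tool frame
a=r.read_camera("wrist");Tc=np.array(a["T_tool_cam"])
tgt=np.array([c[0],c[1],.45]); pos=tgt-M@Tc[:3,3]
if r.solve_ik(pos,q(M)) is None: M=down(yw-np.pi);pos=tgt-M@Tc[:3,3]
print(pos,r.solve_ik(pos,q(M)))
r.goto(pos,q(M))
a,Ta=wrist();pickle.dump((a,Ta),open("pics/s7.pkl","wb"))
u=proj(a,np.array([c[0],c[1],.05]),Ta);print(u,[(round(x["p"],2),x["bbox"]) for x in r.outline_of("pillar0_center",a)])
x0,y0=max(0,int(u[0])-60),max(0,int(u[1])-50)
cv2.imwrite("pics/s7.png",cv2.resize(a["img"][y0:y0+100,x0:x0+120],None,fx=6,fy=6,interpolation=cv2.INTER_CUBIC)[:,:,::-1])
print(r.sense()["time_s"])
b=r.read_camera("side");print([(round(x["p"],2),x["bbox"]) for x in r.outline_of("tray",b)]);pickle.dump(b,open("pics/b7.pkl","wb"))
E
```

```text
True [0.48909938 0.13861011 0.02285599]
0.7986025937428314 0.0
[ 0.50618504 -0.25888507  0.30810163] [ 0.77055918  0.46296272 -0.52777088  1.53546593  0.24286382  1.20896535
  1.08874461]
[248.76833063 104.49232133] [(0.82, [245.1, 71.0, 251.2, 138.7])]
31.7917
[(0.79, [215.7, 191.2, 242.8, 220.2])]
```

View pics/s7.png

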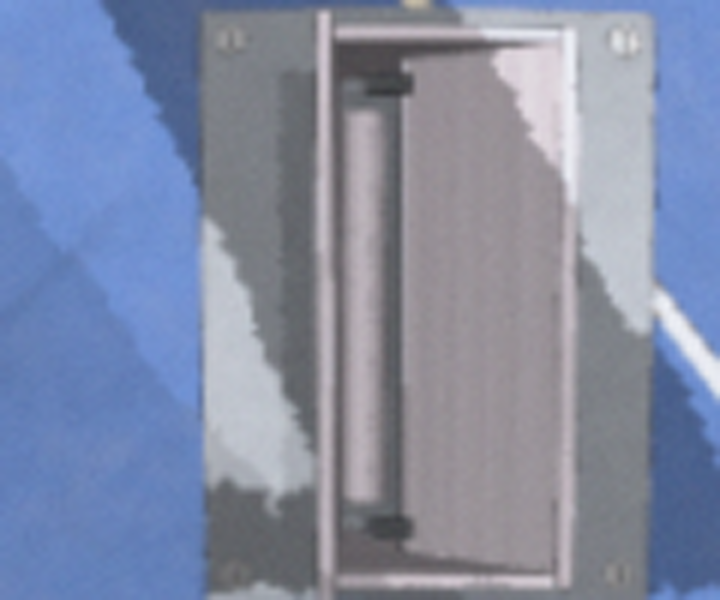

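One pillar lies level and central along the slot, at crop column 365, rows 108–503. The other two should be under it. I'll check its height from its apparent length and look at the tray.

```bash
python3 - <<'E'
from h import *
a,T=pickle.load(open("pics/s7.pkl","rb"))
for z in (.017,.0265,.036):
    u=[proj(a,(D@[s*.045,0,z,1])[:3],T) for s in (-1,1)]; print(z,np.linalg.norm(u[0]-u[1]),u)
print("measured",(503-108)/6)
# slot end-to-end reference check: hopper end plates at 82mm (x=+-57)
u=[proj(a,(D@[s*.057,.02,.082,1])[:3],T) for s in (-1,1)];print(np.linalg.norm(u[0]-u[1]),(580-33)/6)
r.goto([.47,.10-.06,.30],q(down(0)))
d,Tw=wrist();print([(round(x["p"],2),x["bbox"]) for x in r.outline_of("pillar0_center",d)],r.outline_of("tray",d)[0]["bbox"])
b=r.outline_of("tray",d)[0]["bbox"];x0,y0=int(b[0])-10,max(0,int(b[1])-10)
cv2.imwrite("pics/t8.png",cv2.resize(d["img"][y0:y0+140,x0:x0+140],(560,560))[:,:,::-1])
print(r.sense()["time_s"])
E
```

```text
0.017 61.647021496497786 [array([248.95247964,  73.58293996]), array([248.83659308, 135.22985254])]
0.0265 63.02125005795122 [array([248.9216315 ,  72.91582905]), array([248.80387041, 135.93696908])]
0.036 64.45789711726337 [array([248.88936815,  72.21839685]), array([248.7696811 , 136.67618285])]
measured 65.83333333333333
91.42289302450318 91.16666666666667
[(0.47, [218.8, 293.0, 254.2, 319.0])] [217.1, 48.8, 271.2, 161.5]
33.3333
```

View pics/t8.png

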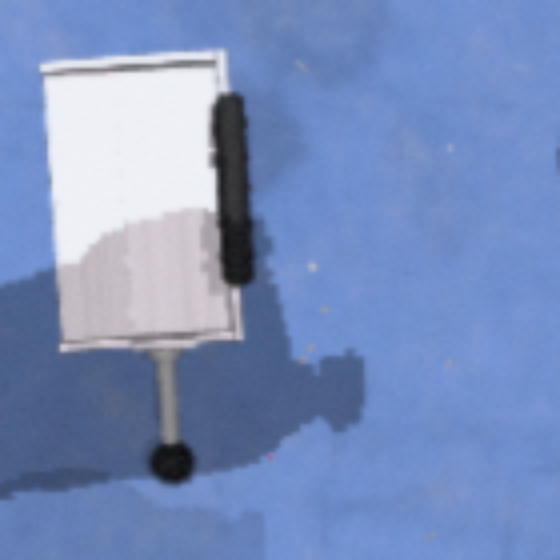

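The tray stands upright and empty, with its knob at (172,463). The top pillar's length (65.8 px, against 64.5 expected at 36 mm) puts it on top of the other two, so I'm handing in.

```bash
python3 -c "
from plant import r
print(r.job_done())"
```

```text
the job is handed in; nothing more can be done
None
```

I handed the job in at about 33 s of the 61 s allowed: the tray stands upright and empty on the open bench clear of the sleeve, and the circuit board, heat sink and loupe were not touched. The top pillar lies level in the slot at stack height; the two below it could not be seen, but the tray is empty and none were seen on the bench.

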